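# Set up the folding crate and pack the tape rolls

### The arm

A 7-joint arm with a two-finger parallel gripper is mounted at the origin on the work surface. World frame = base frame: x ahead of the robot, y to its left, z up, the work surface at z = 0. Lengths are in m, angles in degrees, forces in N, time in s.
With the tool pointing down it reaches from about 0.425 to 0.875 m from the base axis. Payload 4.7 kg.
Tool frame: the origin (TCP) lies at the centre of the arm's flange, where the gripper is bolted on; the fingertips stand 182 mm ahead of it and the grasp point (between the pads) lies 164 mm ahead of it (env.grip_depth is the distance from the TCP to the grasp point, in m); z points along the fingers, y is the line along which they close (so a half turn about z gives the same grasp; the last joint's range is limited). The gripper opens to 87 mm and grips with 3 to 60 N. Pads are 19 mm wide; open, the fingers measure 117 mm over their backs; the gripper's body (75 mm by 190 mm) begins 51 mm behind the grasp point.
Start: joints at [-68.692, 18.392, -4.016, 83.108, 1.295, 78.541, -3.26], TCP at [0.228, 0.609, 0.405] pointing down, gripper open.
Joint ranges: [-163.93, 163.93], [-17.29, 119.83], [-79.2, 71.16], [3.27, 140.29], [-89.18, 269.18], [5.43, 117.66], [-154.24, 154.24]. Speed limits (degrees/s): [147.25, 147.25, 180, 180, 180, 180, 180].

### API

Orientations are given as [roll, pitch, yaw] about the fixed x, y, z axes, in that order (R = Rz(yaw) Ry(pitch) Rx(roll)).
In Python, from cell import env gives the robot as it stands. The module is installed in compiled form; this text tells all that it offers.
- The arm moves only by the tool send_rows, never from a script. Its arguments are lists of equal length, an entry for each row: "xyz": the shift along the tool's x, y, z in m, a list of three; "rotation": the turn, a rotation vector about the tool's x, y, z in rad, a list of three; "jaw": the opening, from 0 (shut) to 1 (fully open). A call has 1 to 20 rows; each row shifts and turns the commanded pose from where the row before left it, along the tool's axes as they then stand; what a row does not reach is not made up. A row lasts 1/10 s, in which the tool goes at most 50 mm and 8.59 degrees, less where a joint would pass 70% of its speed; a pose out of reach is approached as far as the arm can. A call is refused whole if a number of a shift passes 0.05 or a number of a turn 0.15, either way. A call with a gripper value outside its range is refused whole. The fingers move at their own pace and stop on an object; "newtons" is the grip in N (left out, the last holds). Time passes only in rows, so rows that do not move let the fingers close. It gives the time, the measured TCP pose, the force, the opening and the grip force at its end, in the units of the state.
- env.get_obs(): the state, without advancing time (a new reading comes with each control period).
- env.read_camera(name): name is "scene" or "top" or "wrist"; returns a dict with "image" (420x560x3 uint8, blue, green, red), "fx", "fy", "cx", "cy" (pixels), "R" (3x3) and "t" (3): a world point X has camera coordinates R X + t. Camera axes: x right, y down, z forward; pixel columns grow to the right and rows downward; lengths in m; the calibration is good to about 2 mm. The wrist camera is an equidistant fisheye: a pixel r from the principal point sees the ray r / f radians off the axis. A picture is of the moment at which its call begins. There is no depth.
- env.sign_off(): hands the job in; it is judged then, once.
The state is a dict: "time_s": time; "qpos": joint angles; "joint_velocities": joint speeds; "effort": joint torques, N m; "tool_pos": TCP position; "tool_rot": TCP orientation; "force": force on the tool from outside, world axes, zero at the start; "wrist_torque": the same for the moment, N m; "grip_width": finger opening in m; "grasp_force": force on a finger pad.
Only numpy, scipy, OpenCV 4.12 (cv2) and the standard library are available. Lean on these libraries where they do the work, as an engineer would, in place of code of your own. Each camera call takes 0.05 s, during which the arm holds its last target. There are 200 camera calls.

### The job

Set up the folding crate for the market: raise all four of its hinged sides until they stand upright, while the tape rolls are still on their posts. Then slide every roll of paper tape up off its post and stand it on its flat end on the crate's floor, side by side. Leave the sides standing and do not disturb the porcelain bowls or the salt shaker.

Things in the scene. Friction and masses are not known exactly. Their poses are not given: they have to be found in the camera images.
- crate: Folding wooden crate, fixed to the table. Its origin is the centre of the underside of the plywood floor board (130 mm along its x, 290 mm along its y, 10 mm thick, so its floor lies at z = 0.010). Four hinged sides start lying nearly flat outwards round the floor board and together make an open box of inside 132 x 292 mm and about 85 mm outside height when raised.
- side_front (a joint): Hinge angle of the crate side at its -x edge, towards the robot at yaw 0 (crate frame): 0 = lying flat outwards, 1.571 (90 degrees, a hard stop) = standing upright. The hinge line is level, at x = -0.070 and z = 0.007 in the crate's frame, along the edge. Stiff hinge: it stays where it is left. Starts at 0.15 to 0.5.
- rail_front (a point): Middle of the round wooden rail (14 mm diameter, 300 mm long, parallel to the hinge) at that side's free edge, 70 mm from the hinge line; x axis from hinge to rail. Between the rail and the 30 mm wide, 8 mm thick board at the hinge is an open gap (30 to 63 mm from the hinge) for a finger: pinched from above, the rail turns in the grip as the side is raised.
- side_back (a joint): Hinge angle of the crate side at its +x edge (crate frame): 0 = lying flat outwards, 1.571 (90 degrees, a hard stop) = standing upright. The hinge line is level, at x = +0.070 and z = 0.007 in the crate's frame, along the edge. Stiff hinge: it stays where it is left. Starts at 0.15 to 0.5.
- rail_back (a point): Middle of the round wooden rail (14 mm diameter, 300 mm long, parallel to the hinge) at that side's free edge, 70 mm from the hinge line; x axis from hinge to rail. Between the rail and the 30 mm wide, 8 mm thick board at the hinge is an open gap (30 to 63 mm from the hinge) for a finger: pinched from above, the rail turns in the grip as the side is raised.
- side_left (a joint): Hinge angle of the crate side at its +y edge (crate frame): 0 = lying flat outwards, 1.571 (90 degrees, a hard stop) = standing upright. The hinge line is level, at y = +0.150 and z = 0.007 in the crate's frame, along the edge. Stiff hinge: it stays where it is left. Starts at 0.15 to 0.5.
- rail_left (a point): Middle of the round wooden rail (14 mm diameter, 130 mm long, parallel to the hinge) at that side's free edge, 70 mm from the hinge line; x axis from hinge to rail. Between the rail and the 30 mm wide, 8 mm thick board at the hinge is an open gap (30 to 63 mm from the hinge) for a finger: pinched from above, the rail turns in the grip as the side is raised.
- side_right (a joint): Hinge angle of the crate side at its -y edge (crate frame): 0 = lying flat outwards, 1.571 (90 degrees, a hard stop) = standing upright. The hinge line is level, at y = -0.150 and z = 0.007 in the crate's frame, along the edge. Stiff hinge: it stays where it is left. Starts at 0.15 to 0.5.
- rail_right (a point): Middle of the round wooden rail (14 mm diameter, 130 mm long, parallel to the hinge) at that side's free edge, 70 mm from the hinge line; x axis from hinge to rail. Between the rail and the 30 mm wide, 8 mm thick board at the hinge is an open gap (30 to 63 mm from the hinge) for a finger: pinched from above, the rail turns in the grip as the side is raised.
- stand: Fixed wooden stand, 180 x 180 x 20 mm, with four upright steel posts (16 mm diameter, tops 88 mm above the table). Origin: centre of its underside; x and y along its edges.
- post1 (a point): Top of the post at (-0.058, +0.058) in the stand's frame, 68 mm above the stand's top face.
- post2 (a point): Top of the post at (-0.058, -0.058) in the stand's frame, 68 mm above the stand's top face.
- post3 (a point): Top of the post at (+0.058, +0.058) in the stand's frame, 68 mm above the stand's top face.
- post4 (a point): Top of the post at (+0.058, -0.058) in the stand's frame, 68 mm above the stand's top face.
- roll1: Roll of paper tape wound on a cardboard core, standing on the stand with post 1 through it: 60 mm outside diameter, 26 mm bore, 55 mm tall. Origin: its centre (27.5 mm from either end); z is its axis. May be absent.
- roll2: Roll of paper tape wound on a cardboard core, standing on the stand with post 2 through it: 60 mm outside diameter, 26 mm bore, 40 mm tall. Origin: its centre (20.0 mm from either end); z is its axis. May be absent.
- roll3: Roll of paper tape wound on a cardboard core, standing on the stand with post 3 through it: 60 mm outside diameter, 26 mm bore, 40 mm tall. Origin: its centre (20.0 mm from either end); z is its axis. May be absent.
- roll4: Roll of paper tape wound on a cardboard core, standing on the stand with post 4 through it: 60 mm outside diameter, 26 mm bore, 55 mm tall. Origin: its centre (27.5 mm from either end); z is its axis. May be absent.
- bowl1: Bystander, to be left alone. White porcelain bowl, 84 mm across, 50 mm high, origin under its centre.
- bowl2: Bystander, to be left alone. White porcelain bowl, 84 mm across, 50 mm high, origin under its centre.
- shaker: Bystander, to be left alone. Steel salt shaker, 44 mm across, 70 mm high, standing off one corner of the crate.
Not all that is in view belongs to the job. Leave any green or pink look-alike of the roll1 alone.

How it is judged:
By the outcome, as a careful person would: the job done as asked, in the order asked, and still so for the second after the job is handed in, with the robot touching nothing.
Of roll1, roll2, roll3, roll4 only 2 to 4 are there at a start; the rules pass over those that are not, and their reading is None.
At some moment in a run one of roll1, roll2, roll3, roll4 may be knocked a few centimetres aside while the robot is not near it.
Once in a run the grip may slacken for a moment while it holds something.
It also fails if it takes over 210 s, if anything falls off the work surface, if the arm or the gripper's body presses on something with over 40 N, if the wrist force passes 120 N, or if a joint passes its speed limit or range.

## Working session

There is one attempt and no reset: what is moved stays moved. The work goes in short steps, Python scripts to look and compute and a tool call to move; the robot and the scene stay as the last step left them, time stands still between calls to the robot, and variables do not carry over. Pictures are saved under pics/ and viewed, at most 14 in all, crops included, and the job is handed in when it is done.

Besides the shell and the picture viewer there is one more tool, called after ">>>" as name(argument=value, ...) on one line, values as JSON. send_rows: Moves the arm, as the interface text tells. Its arguments: {"type":"object","properties":{"xyz":{"type":"array"},"rotation":{"type":"array"},"jaw":{"type":"array"},"newtons":{"type":"number"}},"required":["xyz","rotation","jaw"]}

```bash
mkdir -p pics; ls; python3 - <<'E'
from cell import env
import cv2
o=env.get_obs();print({k:(v if not hasattr(v,'round') else v) for k,v in o.items()})
for n in ["scene","top"]:
    c=env.read_camera(n);cv2.imwrite(f"pics/{n}0.png",c["image"]);print(n,c["fx"],c["cx"],c["cy"],c["R"],c["t"])
E
```

```text
pics
{'time_s': 0.0, 'qpos': array([-68.69264342,  18.43923419,  -4.01493432,  83.17509942,
         1.29603123,  78.54137201,  -3.25882589]), 'joint_velocities': array([ 0.0187867 , -0.04046819,  0.04968133,  0.11185928,  0.05525112,
        0.0370144 , -0.05208356]), 'effort': array([-3.51208701e-04, -4.91308272e+01, -4.03923551e-01, -3.12526667e+01,
       -6.38339692e-02,  4.37212118e-02,  1.76461681e-04]), 'tool_pos': array([0.22759582, 0.60862895, 0.4036574 ]), 'tool_rot': array([-1.79889594e+02,  6.99965840e-03,  1.59503217e+02]), 'force': array([-0.11407481,  0.23942156, -0.54618074]), 'wrist_torque': array([0.01880176, 0.00929579, 0.03446208]), 'grasp_force': 0.0, 'grip_width': 0.08743702844505007}
scene 541.5609963155059 291.290167844353 206.87042915829272 [[-0.58291402  0.81252219  0.004351  ]
 [ 0.60011102  0.43412526 -0.67186458]
 [-0.54779377 -0.3890282  -0.74066122]] [ 0.34609761 -0.27608997  1.89357622]
top 497.4220953916451 273.0593199519047 215.9614076724834 [[-0.00625128 -0.99975587  0.0211926 ]
 [-0.98927927  0.00309082 -0.14600336]
 [ 0.14590222 -0.0218781  -0.98905707]] [-0.04000924  0.56640885  1.39873947]
```

View pics/scene0.png

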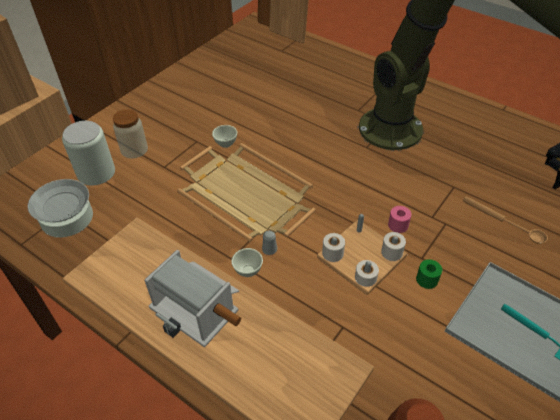

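View pics/top0.png

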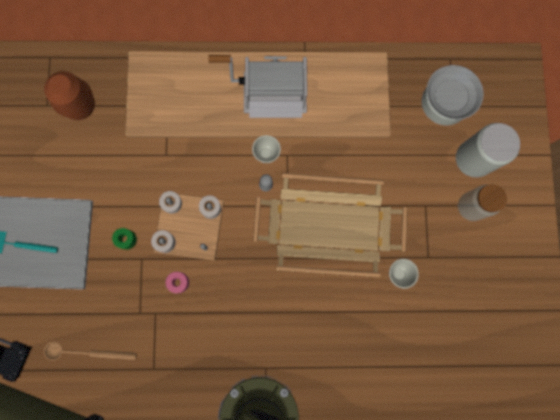

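```bash
cat > h.py <<'E'
import numpy as np, cv2
from cell import env
from scipy.spatial.transform import Rotation as Rot
def cam(n):
    return env.read_camera(n)
def ray(c,u,v):
    x=(u-c["cx"])/c["fx"];y=(v-c["cy"])/c["fy"];R=np.array(c["R"]);t=np.array(c["t"])
    return -R.T@t, R.T@np.array([x,y,1.])
def at_z(c,u,v,z):
    o,d=ray(c,u,v);return o+d*(z-o[2])/d[2]
def proj(c,X):
    p=np.asarray(X,float)@np.array(c["R"]).T+np.array(c["t"])
    return p[...,:2]/p[...,2:]*[c["fx"],c["fy"]]+[c["cx"],c["cy"]]
def crop(c,u0,v0,u1,v1,s,name):
    cv2.imwrite(f"pics/{name}.png",cv2.resize(c["image"][v0:v1,u0:u1],None,fx=s,fy=s,interpolation=cv2.INTER_CUBIC))
E
python3 - <<'E'
from h import *
c=cam("top");crop(c,240,160,420,290,4.4,"crate")
a=cv2.resize(c["image"][180:300,100:240],None,fx=5,fy=5,interpolation=cv2.INTER_CUBIC)
s=cam("scene");crop(s,310,195,450,300,5.6,"stand_s")
crop(s,170,120,330,250,4.6,"crate_s")
for n,u,v,z in [("bowl1",266,149,.05),("bowl2",403,273,.05),("shk",266,183,.07),("pink",176,282,.055),("green",123,238,.055),("rA",162,241,.05),("rB",170,202,.05),("rC",209,206,.05),("post",203,246,.088)]: print(n,at_z(c,u,v,z).round(3))
E
```

```text
bowl1 [ 0.764 -0.023  0.05 ]
bowl2 [ 0.4   -0.412  0.05 ]
shk [ 0.658 -0.022  0.07 ]
pink [0.378 0.231 0.055]
green [0.503 0.383 0.055]
rA [0.494 0.274 0.05 ]
rB [0.607 0.254 0.05 ]
rC [0.595 0.142 0.05 ]
post [0.476 0.153 0.088]
```

View pics/crate.png

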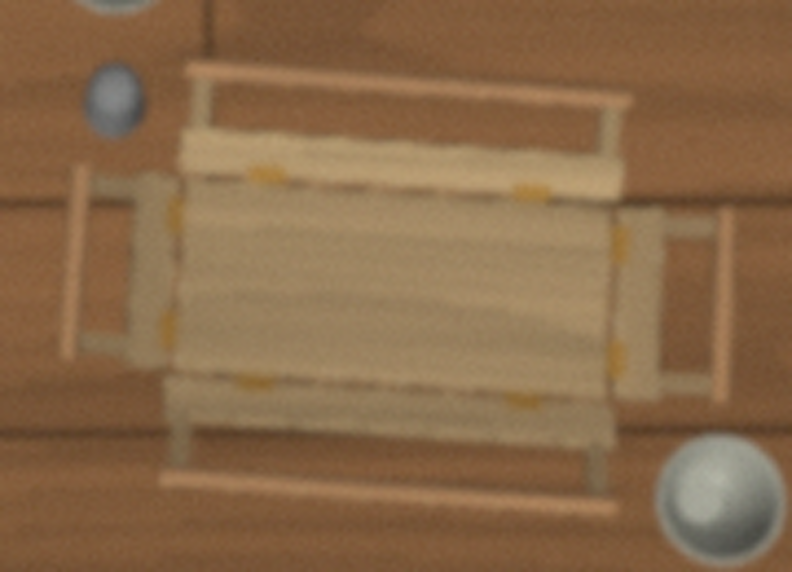

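View pics/stand_s.png

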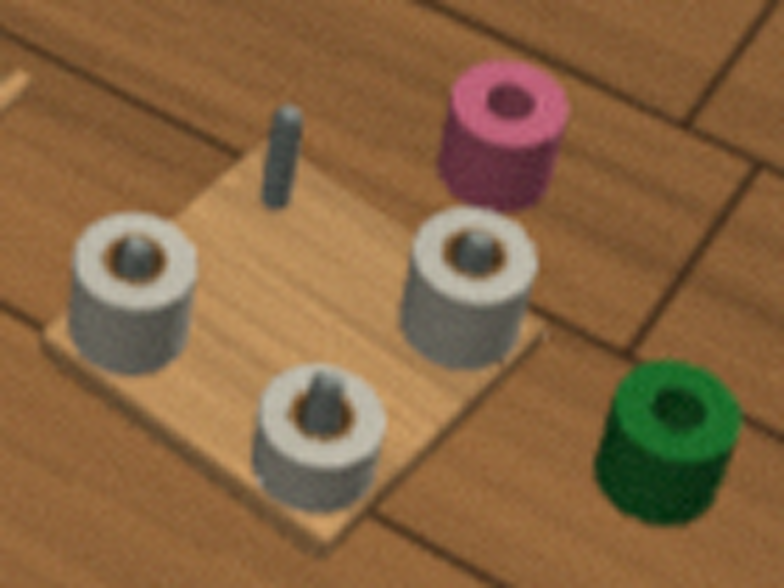

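View pics/crate_s.png

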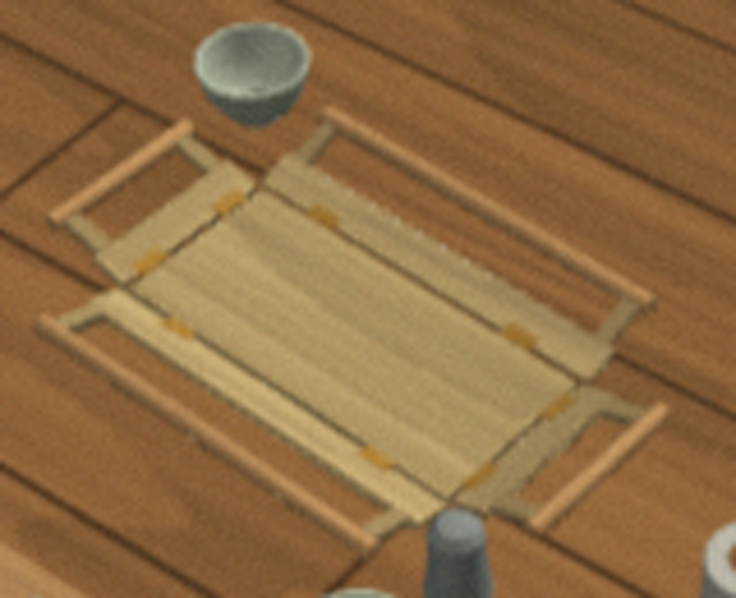

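```bash
cat > fit.py <<'E'
from h import *
from scipy.optimize import least_squares
T,S=cam("top"),cam("scene")
tc=lambda p:np.array(p)/4.4+[240,160]-.3
sc=lambda p:np.array(p)/4.6+[170,120]-.3
def crate(p):
    x,y,yaw=p[:3];f,b,l,r=p[3:]
    c,s=np.cos,np.sin
    P=[[.065,.145,.01],[.065,-.145,.01],[-.065,-.145,.01],[-.065,.145,.01]]
    for e in(1,-1):P.append([.07+.07*c(b),e*.15,.007+.07*s(b)])
    for e in(1,-1):P.append([-.07-.07*c(f),e*.15,.007+.07*s(f)])
    for e in(1,-1):P.append([e*.065,.15+.07*c(l),.007+.07*s(l)])
    for e in(1,-1):P.append([e*.065,-.15-.07*c(r),.007+.07*s(r)])
    P=np.array(P);return P@Rot.from_euler('z',yaw).as_matrix().T+[x,y,0]
mt=tc([(185,178),(613,205),(607,395),(175,368),(187,70),(632,100),(163,480),(615,508),(82,166),(68,357),(727,208),(720,402)])
ms=sc([(452,500),(125,287),(252,188),(578,382),(372,542),(42,322),(652,300),(330,112),(535,525),(663,408),(55,217),(187,127)])
f=lambda p:np.r_[(proj(T,crate(p))-mt).ravel(),(proj(S,crate(p))-ms).ravel()]
r=least_squares(f,[.56,-.2,-.06,.3,.3,.3,.3],loss='soft_l1')
print("crate",r.x.round(4));print(f(r.x).reshape(2,12,2).round(1).tolist())
st=lambda p,P:np.array(P)@Rot.from_euler('z',p[2]).as_matrix().T+[p[0],p[1],0]
# corners & post in scene crop (5.6; 310,195)
s2=lambda p:np.array(p)/5.6+[310,195]-.3
PS=[[-.058,-.058,.088],[-.058,.058,.075],[.058,.058,.060],[.058,-.058,.075],[.09,.09,.02],[-.09,.09,.02],[.09,-.09,.02]]
mS=s2([(288,110),(474,255),(322,410),(134,260),(318,540),(545,325),(43,335)])
PT=[[-.058,-.058,.088],[-.058,.058,.075],[.058,.058,.060],[.058,-.058,.075]]
mT=np.array([(204,246),(162,241),(170,202),(209,206)])
g=lambda p:np.r_[(proj(T,st(p,PT))-mT).ravel(),(proj(S,st(p,PS))-mS).ravel()]
q=least_squares(g,[.54,.2,-.1],loss='soft_l1')
print("stand",q.x.round(4));print(g(q.x).reshape(-1,2).round(1).tolist())
print(st(q.x,PT).round(4))
E
python3 fit.py
```

```text
crate [ 0.5435 -0.2101 -0.0685  0.2584  0.3307  0.3503  0.283 ]
[[[0.1, 0.0], [-0.2, 0.2], [-0.2, 0.5], [-0.2, 0.3], [-0.3, -0.4], [-0.5, -0.5], [-0.6, -0.7], [0.1, -0.4], [-0.2, -0.1], [-0.1, 0.6], [-0.4, 0.2], [0.1, 0.0]], [[-1.1, -1.6], [0.5, -0.6], [1.9, -0.8], [-0.2, -1.2], [0.6, 0.5], [-0.5, -0.8], [-0.0, 0.8], [-1.2, 0.3], [-0.6, 0.4], [-0.0, -0.4], [-0.8, 0.6], [-0.2, -0.8]]]
stand [ 0.5434  0.2047 -0.139 ]
[[-1.8, -0.7], [-0.4, -0.8], [-0.7, -1.4], [-0.0, -0.8], [-0.0, -0.6], [-0.1, -1.1], [-0.2, -0.2], [-0.0, -1.0], [0.9, -0.2], [0.6, -1.4], [-1.3, -1.7]]
[[0.4779 0.1553 0.088 ]
 [0.494  0.2702 0.075 ]
 [0.6088 0.2541 0.06  ]
 [0.5928 0.1393 0.075 ]]
```

```bash
cat > go.py <<'E'
import sys
from h import *
C=np.array([.5435,-.2101]);CY=-.0685
def c2w(x,y): return C+Rot.from_euler('z',CY).as_matrix()[:2,:2]@[x,y]
def delta(x,y,zg,yaw=None,o=None):
    "tool-frame shift to put the grasp point at world x,y,zg, AFTER turning to yaw (tool down); and turn about tool z (rad)"
    o=o or env.get_obs();y0=o["tool_rot"][2];yaw=y0 if yaw is None else yaw
    R=Rot.from_euler('xyz',[180,0,yaw],degrees=True)
    d=R.inv().apply(np.array([x,y,zg+env.grip_depth])-o["tool_pos"])
    return d.round(4), round(-np.radians((yaw-y0+180)%360-180),4)
def arc(side,a0,n):
    "tool-frame shifts between the n+1 arc points of a side, tool y along crate outward dir"
    a=np.linspace(a0,np.pi/2,n+1);P=.07*np.c_[np.cos(a),np.sin(a)]
    return np.diff(P,axis=0).round(4)   # outward, up
if __name__=="__main__":
    o=env.get_obs();print(o["time_s"],o["tool_pos"].round(4),o["tool_rot"].round(2),round(o["grip_width"],4),round(o["grasp_force"],1),o["force"].round(1))
    a=sys.argv[1:]
    if a:
        x,y=map(float,a[1:3])
        if a[0]=="c": x,y=c2w(x,y)
        print("target",x,y,*delta(x,y,float(a[3]),float(a[4]) if len(a)>4 else None,o))
E
python3 - <<'E'
from go import *
for s,a in dict(left=.35,right=.283,front=.2584,back=.3307).items(): print(s,(.07*np.cos(a)).round(4),(.007+.07*np.sin(a)).round(4),arc(s,a,8).tolist())
E
```

```text
left 0.0658 0.031 [[-0.0044, 0.0097], [-0.0058, 0.0089], [-0.0071, 0.0079], [-0.0083, 0.0068], [-0.0092, 0.0054], [-0.0099, 0.004], [-0.0104, 0.0024], [-0.0106, 0.0008]]
right 0.0672 0.0265 [[-0.004, 0.0105], [-0.0056, 0.0097], [-0.0071, 0.0087], [-0.0084, 0.0075], [-0.0095, 0.006], [-0.0104, 0.0044], [-0.0109, 0.0027], [-0.0112, 0.0009]]
front 0.0677 0.0249 [[-0.0038, 0.0108], [-0.0055, 0.01], [-0.0071, 0.009], [-0.0085, 0.0077], [-0.0096, 0.0062], [-0.0105, 0.0046], [-0.0111, 0.0028], [-0.0114, 0.0009]]
back 0.0662 0.0297 [[-0.0043, 0.0099], [-0.0058, 0.0092], [-0.0071, 0.0082], [-0.0083, 0.007], [-0.0093, 0.0056], [-0.01, 0.0041], [-0.0105, 0.0025], [-0.0108, 0.0008]]
```

>>> send_rows(xyz=[[0, 0, 0], [0, 0, 0], [-0.0206, -0.0322, 0.0067], [-0.0206, -0.0322, 0.0067], [-0.0206, -0.0322, 0.0067], [-0.0206, -0.0322, 0.0067], [-0.0206, -0.0322, 0.0067], [-0.0206, -0.0322, 0.0067], [-0.0206, -0.0322, 0.0067], [-0.0206, -0.0322, 0.0067], [-0.0206, -0.0322, 0.0067], [-0.0206, -0.0322, 0.0067], [-0.0206, -0.0322, 0.0067], [-0.0206, -0.0322, 0.0067], [-0.0206, -0.0322, 0.0067], [-0.0206, -0.0322, 0.0067], [-0.0206, -0.0322, 0.0067], [-0.0206, -0.0322, 0.0067], [-0.0206, -0.0322, 0.0067], [-0.0206, -0.0322, 0.0067]], rotation=[[0, 0, -0.145], [0, 0, -0.145], [0, 0, 0], [0, 0, 0], [0, 0, 0], [0, 0, 0], [0, 0, 0], [0, 0, 0], [0, 0, 0], [0, 0, 0], [0, 0, 0], [0, 0, 0], [0, 0, 0], [0, 0, 0], [0, 0, 0], [0, 0, 0], [0, 0, 0], [0, 0, 0], [0, 0, 0], [0, 0, 0]], jaw=[0.35, 0.35, 0.35, 0.35, 0.35, 0.35, 0.35, 0.35, 0.35, 0.35, 0.35, 0.35, 0.35, 0.35, 0.35, 0.35, 0.35, 0.35, 0.35, 0.35], newtons=15)

```text
time_s: 2.3
tool_pos: [0.5589, 0.0041, 0.2841]
tool_rot: [180.0, 0.0, 176.1]
force: [1.0, -0.4, 0.5]
grip_width: 0.0303
grasp_force: 0.0
```

```bash
python3 go.py c 0 .2157 .12 176.1
```

```text
2.3 [0.5589 0.0041 0.2841] [1.7998e+02 4.0000e-02 1.7613e+02] 0.0303 0.0 [ 1.  -0.4  0.5]
target 0.5582638976931049 0.005094138686227989 [0.0007 0.0009 0.0006] 0.0006
```

>>> send_rows(xyz=[[0.001, 0.001, 0.0145], [0, 0, 0.0145], [0, 0, 0.0145], [0, 0, 0.0145], [0, 0, 0.0145], [0, 0, 0.0145], [0, 0, 0], [0, 0, 0], [0, 0, 0], [0, 0, 0], [0, 0, 0]], rotation=[[0, 0, 0], [0, 0, 0], [0, 0, 0], [0, 0, 0], [0, 0, 0], [0, 0, 0], [0, 0, 0], [0, 0, 0], [0, 0, 0], [0, 0, 0], [0, 0, 0]], jaw=[0.35, 0.35, 0.35, 0.35, 0.35, 0.35, 0.35, 0, 0, 0, 0], newtons=12)

```text
time_s: 3.4
tool_pos: [0.5578, 0.0059, 0.1979]
tool_rot: [-180.0, 0.1, 176.1]
force: [0.6, -2.0, 0.3]
grip_width: 0.0135
grasp_force: 12.0
```

>>> send_rows(xyz=[[0, -0.0044, -0.0097], [0, -0.0058, -0.0089], [0, -0.0071, -0.0079], [0, -0.0083, -0.0068], [0, -0.0092, -0.0054], [0, -0.0099, -0.004], [0, -0.0104, -0.0024], [0, -0.0106, -0.0008], [0, -0.003, 0], [0, -0.002, 0], [0, 0, 0], [0, 0, 0]], rotation=[[0, 0, 0], [0, 0, 0], [0, 0, 0], [0, 0, 0], [0, 0, 0], [0, 0, 0], [0, 0, 0], [0, 0, 0], [0, 0, 0], [0, 0, 0], [0, 0, 0], [0, 0, 0]], jaw=[0, 0, 0, 0, 0, 0, 0, 0, 0, 0, 0, 0])

```text
time_s: 4.6
tool_pos: [0.5531, -0.0617, 0.245]
tool_rot: [179.8, 0.0, 176.2]
force: [1.0, 2.4, 1.9]
grip_width: 0.017
grasp_force: 1.2
```

```bash
python3 go.py c 0 .150 .079; python3 go.py c 0 -.2172 .0285 | tail -1
```

```text
4.6 [ 0.5531 -0.0617  0.245 ] [1.7976e+02 5.0000e-02 1.7625e+02] 0.017 1.2 [1.  2.4 1.9]
target 0.5537669664068879 -0.0604517811639583 [-0.0006  0.0013  0.0025] -0.0
target 0.5286334326428261 -0.4267906208745884 [ 0.0005 -0.3659  0.053 ] -0.0
```

>>> send_rows(xyz=[[0, 0, 0], [0, 0, 0], [0, 0, 0], [0, 0, 0]], rotation=[[0, 0, 0], [0, 0, 0], [0, 0, 0], [0, 0, 0]], jaw=[0, 0, 0, 0])

```text
time_s: 5.0
tool_pos: [0.553, -0.0606, 0.2439]
tool_rot: [179.7, -0.0, 176.2]
force: [0.1, 10.5, 6.2]
grip_width: 0.0135
grasp_force: 12.0
```

```bash
python3 - <<'E'
from h import *
c=cam("scene");crop(c,170,100,350,235,4.4,"s1")
E
```

```text
(no output)
```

View pics/s1.png

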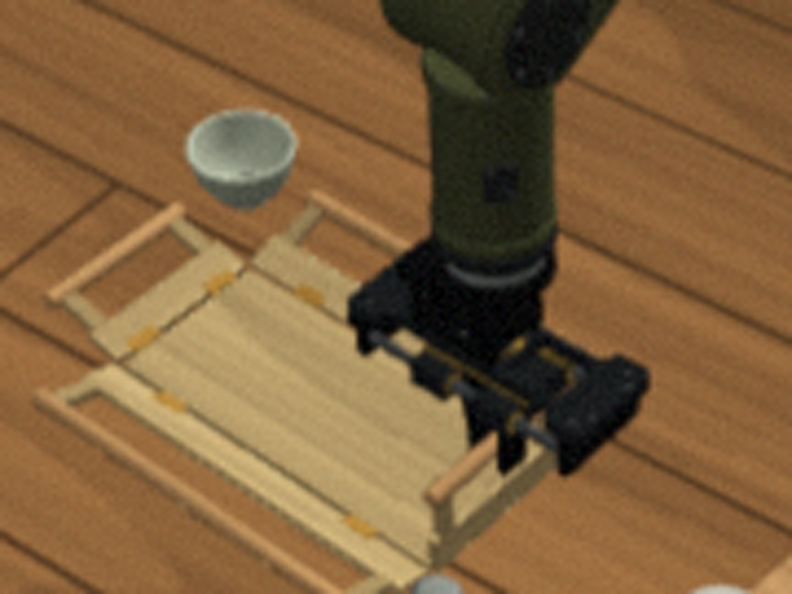

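>>> send_rows(xyz=[[0, 0, 0], [0, 0, 0], [0, 0, -0.018], [0, 0, -0.018], [0, 0, -0.018], [0, 0, -0.018], [0, -0.0365, 0], [0, -0.0365, 0], [0, -0.0365, 0], [0, -0.0365, 0], [0, -0.0365, 0], [0, -0.0365, 0], [0, -0.0365, 0], [0, -0.0365, 0], [0, -0.0365, 0], [0, -0.0365, 0], [0, 0, 0.025], [0, 0, 0.025], [0, 0, 0], [0, 0, 0]], rotation=[[0, 0, 0], [0, 0, 0], [0, 0, 0], [0, 0, 0], [0, 0, 0], [0, 0, 0], [0, 0, 0], [0, 0, 0], [0, 0, 0], [0, 0, 0], [0, 0, 0], [0, 0, 0], [0, 0, 0], [0, 0, 0], [0, 0, 0], [0, 0, 0], [0, 0, 0], [0, 0, 0], [0, 0, 0], [0, 0, 0]], jaw=[0.35, 0.35, 0.35, 0.35, 0.35, 0.35, 0.35, 0.35, 0.35, 0.35, 0.35, 0.35, 0.35, 0.35, 0.35, 0.35, 0.35, 0.35, 0.35, 0.35])

```text
time_s: 7.05
tool_pos: [0.527, -0.4287, 0.2648]
tool_rot: [-180.0, -0.1, 176.1]
force: [0.2, -0.3, 0.1]
grip_width: 0.0302
grasp_force: 0.0
```

```bash
python3 go.py c 0 -.2172 .0285 176.1
```

```text
7.05 [ 0.527  -0.4287  0.2648] [-1.7999e+02 -1.3000e-01  1.7607e+02] 0.0302 0.0 [ 0.2 -0.3  0.1]
target 0.5286334326428261 -0.4267906208745884 [-0.0015  0.0021  0.0728] -0.0006
```

Right side: inward = tool +y.

>>> send_rows(xyz=[[-0.0015, 0.002, 0], [0, 0, 0.0145], [0, 0, 0.0145], [0, 0, 0.0145], [0, 0, 0.0145], [0, 0, 0.0145], [0, 0, 0], [0, 0, 0], [0, 0, 0], [0, 0, 0], [0, 0, 0]], rotation=[[0, 0, 0], [0, 0, 0], [0, 0, 0], [0, 0, 0], [0, 0, 0], [0, 0, 0], [0, 0, 0], [0, 0, 0], [0, 0, 0], [0, 0, 0], [0, 0, 0]], jaw=[0.35, 0.35, 0.35, 0.35, 0.35, 0.35, 0.35, 0, 0, 0, 0], newtons=15)

```text
time_s: 8.15
tool_pos: [0.5299, -0.4262, 0.1934]
tool_rot: [180.0, 0.1, 176.1]
force: [0.3, 1.4, 2.9]
grip_width: 0.0134
grasp_force: 15.0
```

>>> send_rows(xyz=[[0, 0.004, -0.0105], [0, 0.0056, -0.0097], [0, 0.0071, -0.0087], [0, 0.0084, -0.0075], [0, 0.0095, -0.006], [0, 0.0104, -0.0044], [0, 0.0109, -0.0027], [0, 0.0112, -0.0009], [0, 0.003, 0], [0, 0.001, 0], [0, 0, 0], [0, 0, 0]], rotation=[[0, 0, 0], [0, 0, 0], [0, 0, 0], [0, 0, 0], [0, 0, 0], [0, 0, 0], [0, 0, 0], [0, 0, 0], [0, 0, 0], [0, 0, 0], [0, 0, 0], [0, 0, 0]], jaw=[0, 0, 0, 0, 0, 0, 0, 0, 0, 0, 0, 0])

```text
time_s: 9.35
tool_pos: [0.5343, -0.3579, 0.2475]
tool_rot: [-179.7, 0.3, 176.0]
force: [-1.0, -3.9, 9.7]
grip_width: 0.0133
grasp_force: 15.0
```

```bash
python3 go.py c 0 -.150 .079 176.1; python3 go.py c -.1377 0 .120 86.1 | tail -1
```

```text
9.35 [ 0.5343 -0.3579  0.2475] [-179.7     0.28  176.04] 0.0133 15.0 [-1.  -3.9  9.7]
target 0.533233033593112 -0.3597482188360417 [ 0.0009 -0.002   0.005 ] -0.001
target 0.4061229351085137 -0.20067492483847682 [ 0.1481 -0.1386 -0.036 ] 1.5698
```

>>> send_rows(xyz=[[0, 0, 0], [0, 0, 0], [0, 0, -0.018], [0, 0, -0.018], [0, 0, -0.018], [0, 0, -0.018], [0, 0, 0], [0, 0, 0], [0, 0, 0], [0, 0, 0], [0, 0, 0], [0, 0, 0], [0, 0, 0], [0, 0, 0], [0, 0, 0], [0, 0, 0], [0, 0, 0], [0, 0, 0]], rotation=[[0, 0, 0], [0, 0, 0], [0, 0, 0], [0, 0, 0], [0, 0, 0], [0, 0, 0], [0, 0, 0.1427], [0, 0, 0.1427], [0, 0, 0.1427], [0, 0, 0.1427], [0, 0, 0.1427], [0, 0, 0.1427], [0, 0, 0.1427], [0, 0, 0.1427], [0, 0, 0.1427], [0, 0, 0.1427], [0, 0, 0.1427], [0, 0, 0]], jaw=[0.35, 0.35, 0.35, 0.35, 0.35, 0.35, 0.35, 0.35, 0.35, 0.35, 0.35, 0.35, 0.35, 0.35, 0.35, 0.35, 0.35, 0.35])

```text
time_s: 11.15
tool_pos: [0.5344, -0.3541, 0.3144]
tool_rot: [-179.9, -0.1, 86.2]
force: [-0.6, -0.3, 0.0]
grip_width: 0.0307
grasp_force: 0.0
```

```bash
python3 go.py c -.1377 0 .120 86.1
```

```text
11.15 [ 0.5344 -0.3541  0.3144] [-1.799e+02 -1.000e-01  8.621e+01] 0.0307 0.0 [-0.6 -0.3  0. ]
target 0.4061229351085137 -0.20067492483847682 [ 0.1444 -0.1384  0.0309] 0.0019
```

>>> send_rows(xyz=[[0.0241, -0.0231, 0], [0.0241, -0.0231, 0], [0.0241, -0.0231, 0], [0.0241, -0.0231, 0], [0.0241, -0.0231, 0], [0.0241, -0.0231, 0], [0, 0, 0.0155], [0, 0, 0.0155], [0, 0, 0], [0, 0, 0]], rotation=[[0, 0, 0.0019], [0, 0, 0], [0, 0, 0], [0, 0, 0], [0, 0, 0], [0, 0, 0], [0, 0, 0], [0, 0, 0], [0, 0, 0], [0, 0, 0]], jaw=[0.35, 0.35, 0.35, 0.35, 0.35, 0.35, 0.35, 0.35, 0.35, 0.35])

```text
time_s: 12.15
tool_pos: [0.4058, -0.2015, 0.2841]
tool_rot: [-179.9, 0.0, 86.2]
force: [-1.0, 0.0, -0.7]
grip_width: 0.0306
grasp_force: 0.0
```

```bash
python3 go.py c -.1377 0 .0275 86.1; python3 - <<'E'
from h import *
c=cam("top");cv2.imwrite("pics/t2.png",c["image"][130:300,140:440].repeat(2,0).repeat(2,1))
E
```

```text
12.15 [ 0.4058 -0.2015  0.2841] [-179.95    0.     86.18] 0.0306 0.0 [-1.   0.  -0.7]
target 0.4061229351085137 -0.20067492483847682 [0.0008 0.0003 0.0931] 0.0014
```

View pics/t2.png

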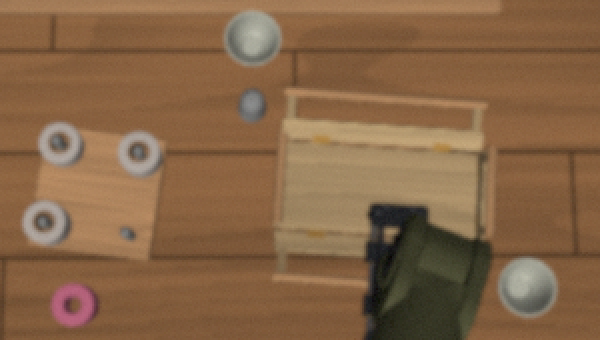

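>>> send_rows(xyz=[[0.001, 0, 0.0155], [0, 0, 0.0155], [0, 0, 0.0155], [0, 0, 0.0155], [0, 0, 0.0155], [0, 0, 0.0155], [0, 0, 0], [0, 0, 0], [0, 0, 0], [0, 0, 0], [0, 0, 0]], rotation=[[0, 0, 0], [0, 0, 0], [0, 0, 0], [0, 0, 0], [0, 0, 0], [0, 0, 0], [0, 0, 0], [0, 0, 0], [0, 0, 0], [0, 0, 0], [0, 0, 0]], jaw=[0.35, 0.35, 0.35, 0.35, 0.35, 0.35, 0.35, 0, 0, 0, 0], newtons=15)

```text
time_s: 13.3
tool_pos: [0.4072, -0.2008, 0.1919]
tool_rot: [179.8, 0.0, 86.1]
force: [3.8, -0.6, -0.3]
grip_width: 0.0135
grasp_force: 15.0
```

>>> send_rows(xyz=[[0, 0.0038, -0.0108], [0, 0.0055, -0.01], [0, 0.0071, -0.009], [0, 0.0085, -0.0077], [0, 0.0096, -0.0062], [0, 0.0105, -0.0046], [0, 0.0111, -0.0028], [0, 0.0114, -0.0009], [0, 0.003, 0], [0, 0.001, 0], [0, 0, 0], [0, 0, 0]], rotation=[[0, 0, 0], [0, 0, 0], [0, 0, 0], [0, 0, 0], [0, 0, 0], [0, 0, 0], [0, 0, 0], [0, 0, 0], [0, 0, 0], [0, 0, 0], [0, 0, 0], [0, 0, 0]], jaw=[0, 0, 0, 0, 0, 0, 0, 0, 0, 0, 0, 0])

```text
time_s: 14.5
tool_pos: [0.4756, -0.2062, 0.2434]
tool_rot: [-179.6, -0.1, 86.0]
force: [-10.2, 0.3, 11.1]
grip_width: 0.0131
grasp_force: 15.0
```

```bash
python3 go.py c -.070 0 .079 86.1; python3 go.py c .1362 0 .120 86.1 | tail -1
```

```text
14.5 [ 0.4756 -0.2062  0.2434] [-1.7962e+02 -1.1000e-01  8.6020e+01] 0.0131 15.0 [-10.2   0.3  11.1]
target 0.4736641645431805 -0.20530874901011895 [ 0.0007 -0.002   0.0009] -0.0014
target 0.6793805827031258 -0.21942240549745431 [ 0.0006  0.2042 -0.0401] -0.0014
```

>>> send_rows(xyz=[[0, 0, 0], [0, 0, 0], [0, 0, -0.018], [0, 0, -0.018], [0, 0, -0.018], [0, 0, -0.018], [0, 0.034, 0], [0, 0.034, 0], [0, 0.034, 0], [0, 0.034, 0], [0, 0.034, 0], [0, 0.034, 0], [0, 0, 0.016], [0, 0, 0.016], [0, 0, 0], [0, 0, 0]], rotation=[[0, 0, 0], [0, 0, 0], [0, 0, 0], [0, 0, 0], [0, 0, 0], [0, 0, 0], [0, 0, 0], [0, 0, 0], [0, 0, 0], [0, 0, 0], [0, 0, 0], [0, 0, 0], [0, 0, 0], [0, 0, 0], [0, 0, 0], [0, 0, 0]], jaw=[0.35, 0.35, 0.35, 0.35, 0.35, 0.35, 0.35, 0.35, 0.35, 0.35, 0.35, 0.35, 0.35, 0.35, 0.35, 0.35])

```text
time_s: 16.1
tool_pos: [0.6799, -0.2195, 0.2824]
tool_rot: [-179.9, -0.0, 86.0]
force: [0.1, 0.2, 0.9]
grip_width: 0.0303
grasp_force: 0.0
```

```bash
python3 go.py c .1362 0 .032 86.1
```

```text
16.1 [ 0.6799 -0.2195  0.2824] [-1.7992e+02 -4.0000e-02  8.6020e+01] 0.0303 0.0 [0.1 0.2 0.9]
target 0.6793805827031258 -0.21942240549745431 [ 0.0001 -0.0005  0.0869] -0.0013
```

>>> send_rows(xyz=[[0, 0, 0.0145], [0, 0, 0.0145], [0, 0, 0.0145], [0, 0, 0.0145], [0, 0, 0.0145], [0, 0, 0.0145], [0, 0, 0], [0, 0, 0], [0, 0, 0], [0, 0, 0], [0, 0, 0]], rotation=[[0, 0, 0], [0, 0, 0], [0, 0, 0], [0, 0, 0], [0, 0, 0], [0, 0, 0], [0, 0, 0], [0, 0, 0], [0, 0, 0], [0, 0, 0], [0, 0, 0]], jaw=[0.35, 0.35, 0.35, 0.35, 0.35, 0.35, 0.35, 0, 0, 0, 0], newtons=15)

```text
time_s: 17.2
tool_pos: [0.6806, -0.2198, 0.1967]
tool_rot: [-180.0, -0.0, 86.1]
force: [-3.2, 0.1, 2.0]
grip_width: 0.0135
grasp_force: 15.0
```

>>> send_rows(xyz=[[0, -0.0043, -0.0099], [0, -0.0058, -0.0092], [0, -0.0071, -0.0082], [0, -0.0083, -0.007], [0, -0.0093, -0.0056], [0, -0.01, -0.0041], [0, -0.0105, -0.0025], [0, -0.0108, -0.0008], [0, -0.003, 0], [0, -0.002, 0], [0, 0, 0], [0, 0, 0]], rotation=[[0, 0, 0], [0, 0, 0], [0, 0, 0], [0, 0, 0], [0, 0, 0], [0, 0, 0], [0, 0, 0], [0, 0, 0], [0, 0, 0], [0, 0, 0], [0, 0, 0], [0, 0, 0]], jaw=[0, 0, 0, 0, 0, 0, 0, 0, 0, 0, 0, 0])

```text
time_s: 18.4
tool_pos: [0.6122, -0.2149, 0.248]
tool_rot: [179.4, 0.0, 86.1]
force: [4.2, -0.1, 9.3]
grip_width: 0.0135
grasp_force: 15.0
```

```bash
python3 go.py c .070 0 .079 86.1
```

```text
18.4 [ 0.6122 -0.2149  0.248 ] [179.41   0.    86.12] 0.0135 15.0 [ 4.2 -0.1  9.3]
target 0.6133358354568195 -0.21489125098988107 [0.     0.0011 0.0055] 0.0003
```

>>> send_rows(xyz=[[0, 0, 0], [0, 0, 0], [0, 0, -0.018], [0, 0, -0.018], [0, 0, -0.018], [0, 0, -0.018], [0, 0, -0.018], [0, 0, -0.018], [0, 0, 0]], rotation=[[0, 0, 0], [0, 0, 0], [0, 0, 0], [0, 0, 0], [0, 0, 0], [0, 0, 0], [0, 0, 0], [0, 0, 0], [0, 0, 0]], jaw=[0.35, 0.35, 0.35, 0.35, 0.35, 0.35, 0.35, 0.35, 0.9])

```text
time_s: 19.3
tool_pos: [0.6104, -0.2155, 0.3551]
tool_rot: [179.7, 0.0, 86.1]
force: [0.0, -1.1, -0.1]
grip_width: 0.033
grasp_force: 0.0
```

```bash
cat > rolls.py <<'E'
from h import *
P=dict(roll1=[.494,.2702,.075],roll3=[.6088,.2541,.06],roll4=[.5928,.1393,.075])
T=cam("top");
hsv=cv2.cvtColor(T["image"],cv2.COLOR_BGR2HSV)
m=((hsv[...,1]<50)&(hsv[...,2]>110)).astype(np.uint8)
for k,p in P.items():
    u,v=proj(T,p);r=34
    s=np.zeros_like(m);s[int(v)-r//2:int(v)+r//2,int(u)-r//2:int(u)+r//2]=1
    ys,xs=np.nonzero(m*s);print(k,(u,v),len(xs),xs.min(),xs.max(),ys.min(),ys.max(),"mean->",at_z(T,xs.mean(),ys.mean(),p[2]).round(4))
cv2.imwrite("pics/full.png",T["image"])
a=cv2.resize(T["image"][180:300,120:420],None,fx=2.6,fy=2.6,interpolation=3);cv2.imwrite("pics/t3.png",a)
E
python3 rolls.py; python3 go.py w .5928 .1393 .17 86.1
```

```text
roll1 (np.float64(161.59395934776916), np.float64(240.13632654377452)) 275 152 173 231 251 mean-> [0.4909 0.2675 0.075 ]
roll3 (np.float64(169.36206259464416), np.float64(200.63339493702503)) 267 160 180 192 212 mean-> [0.6049 0.252  0.06  ]
roll4 (np.float64(208.97697228791742), np.float64(205.16666755857412)) 274 200 220 196 217 mean-> [0.5878 0.1375 0.075 ]
19.35 [ 0.6101 -0.2151  0.3532] [1.7983e+02 1.0000e-02 8.6060e+01] 0.0363 0.0 [-0.6  0.3 -0.5]
target 0.5928 0.1393 [ 0.3524 -0.0414  0.0197] -0.0006
```

View pics/t3.png

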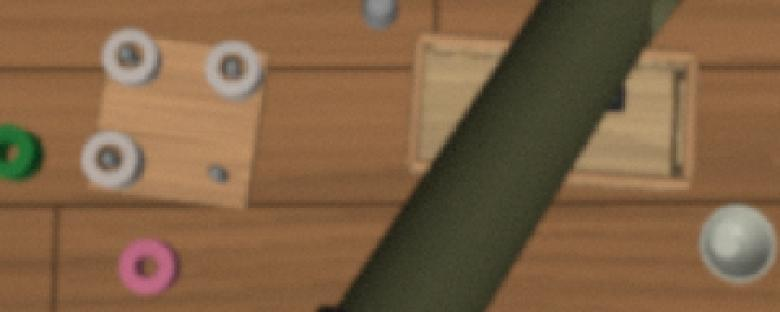

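>>> send_rows(xyz=[[0.0351, -0.0043, 0], [0.0351, -0.0043, 0], [0.0351, -0.0043, 0], [0.0351, -0.0043, 0], [0.0351, -0.0043, 0], [0.0351, -0.0043, 0], [0.0351, -0.0043, 0], [0.0351, -0.0043, 0], [0.0351, -0.0043, 0], [0.0351, -0.0043, 0], [0, 0, 0.02], [0, 0, 0], [0, 0, 0]], rotation=[[0, 0, 0], [0, 0, 0], [0, 0, 0], [0, 0, 0], [0, 0, 0], [0, 0, 0], [0, 0, 0], [0, 0, 0], [0, 0, 0], [0, 0, 0], [0, 0, 0], [0, 0, 0], [0, 0, 0]], jaw=[0.95, 0.95, 0.95, 0.95, 0.95, 0.95, 0.95, 0.95, 0.95, 0.95, 0.95, 0.95, 0.95])

```text
time_s: 20.65
tool_pos: [0.5908, 0.1375, 0.3307]
tool_rot: [-179.9, 0.1, 86.0]
force: [0.3, -0.3, 0.8]
grip_width: 0.0824
grasp_force: 0.0
```

```bash
python3 go.py w .591 .1385 .06 86.1; python3 - <<'E'
from h import *
c=cam("wrist");cv2.imwrite("pics/w1.png",c["image"]);print(c["fx"],c["cx"],c["cy"],np.round(c["R"],3),c["t"])
E
```

```text
20.65 [0.5908 0.1375 0.3307] [-1.7991e+02  9.0000e-02  8.6000e+01] 0.0824 0.0 [ 0.3 -0.3  0.8]
target 0.591 0.1385 [0.001  0.0002 0.1072] -0.0018
325.19226210127806 280.53102988706206 206.54148605143553 [[ 0.998 -0.069 -0.001]
 [-0.066 -0.954  0.293]
 [-0.021 -0.292 -0.956]] [-0.5797567   0.15616091  0.37189494]
```

View pics/w1.png

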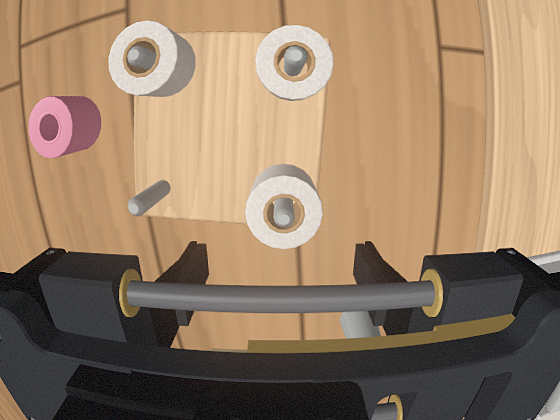

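```bash
cat >> h.py <<'E'
def fish(c,u,v,z):
    a=np.array([u-c["cx"],v-c["cy"]]);r=np.hypot(*a);th=r/c["fx"]
    d=np.array(c["R"]).T@np.r_[np.sin(th)*a/max(r,1e-9),np.cos(th)];o=-np.array(c["R"]).T@np.array(c["t"])
    return (o+d*(z-o[2])/d[2]).round(4)
E
python3 - <<'E'
from h import *
c=cam("wrist")
for n,u,v,z in [("r4",284,212,.075),("r1",143,58,.075),("r3",294,62,.06),("p1",137,58,.088),("p4",284,217,.088),("p2",138,207,.088),("p3",292,68,.088)]: print(n,fish(c,u,v,z))
E
```

```text
r4 [0.5943 0.141  0.075 ]
r1 [0.4971 0.2691 0.075 ]
r3 [0.6097 0.2538 0.06  ]
p1 [0.4978 0.2672 0.088 ]
p4 [0.5942 0.1414 0.088 ]
p2 [0.4835 0.1567 0.088 ]
p3 [0.6067 0.2456 0.088 ]
```

>>> send_rows(xyz=[[0.002, 0.002, 0], [0, 0, 0.0134], [0, 0, 0.0134], [0, 0, 0.0134], [0, 0, 0.0134], [0, 0, 0.0134], [0, 0, 0.0134], [0, 0, 0.0134], [0, 0, 0.0134], [0, 0, 0], [0, 0, 0], [0, 0, 0], [0, 0, 0], [0, 0, 0]], rotation=[[0, 0, 0], [0, 0, 0], [0, 0, 0], [0, 0, 0], [0, 0, 0], [0, 0, 0], [0, 0, 0], [0, 0, 0], [0, 0, 0], [0, 0, 0], [0, 0, 0], [0, 0, 0], [0, 0, 0], [0, 0, 0]], jaw=[0.95, 0.95, 0.95, 0.95, 0.95, 0.95, 0.95, 0.95, 0.95, 0.95, 0.4, 0.4, 0.4, 0.4], newtons=30)

```text
time_s: 22.15
tool_pos: [0.5934, 0.1404, 0.2247]
tool_rot: [180.0, -0.0, 86.1]
force: [-0.9, -0.5, 0.9]
grip_width: 0.0586
grasp_force: 0.3
```

>>> send_rows(xyz=[[0, 0, 0], [0, 0, 0], [0, 0, 0]], rotation=[[0, 0, 0], [0, 0, 0], [0, 0, 0]], jaw=[0.4, 0.4, 0.4])

```text
time_s: 22.45
tool_pos: [0.5935, 0.1404, 0.2247]
tool_rot: [180.0, -0.0, 86.1]
force: [-1.1, -0.3, 5.2]
grip_width: 0.0582
grasp_force: 30.0
```

>>> send_rows(xyz=[[0, 0, -0.016], [0, 0, -0.016], [0, 0, -0.016], [0, 0, -0.016], [0, 0, -0.016], [0, 0, -0.016], [0, 0, 0]], rotation=[[0, 0, 0], [0, 0, 0], [0, 0, 0], [0, 0, 0], [0, 0, 0], [0, 0, 0], [0, 0, 0]], jaw=[0.4, 0.4, 0.4, 0.4, 0.4, 0.4, 0.4])

```text
time_s: 23.15
tool_pos: [0.5942, 0.1402, 0.3231]
tool_rot: [179.8, -0.1, 86.1]
force: [1.2, -0.7, -1.4]
grip_width: 0.0582
grasp_force: 30.0
```

```bash
python3 go.py c 0 -.09 .0505 86.1
```

```text
23.15 [0.5942 0.1402 0.3231] [ 1.7975e+02 -1.3000e-01  8.6070e+01] 0.0582 30.0 [ 1.2 -0.7 -1.4]
target 0.5373398201558672 -0.29988893130162503 [-0.443  -0.0268  0.1091] -0.0005
```

>>> send_rows(xyz=[[-0.0378, -0.0022, 0], [-0.0378, -0.0022, 0], [-0.0378, -0.0022, 0], [-0.0378, -0.0022, 0], [-0.0378, -0.0022, 0], [-0.0378, -0.0022, 0], [-0.0378, -0.0022, 0], [-0.0378, -0.0022, 0], [-0.0378, -0.0022, 0], [-0.0378, -0.0022, 0], [-0.0378, -0.0022, 0], [-0.0378, -0.0022, 0], [0, 0, 0], [0, 0, 0]], rotation=[[0, 0, 0], [0, 0, 0], [0, 0, 0], [0, 0, 0], [0, 0, 0], [0, 0, 0], [0, 0, 0], [0, 0, 0], [0, 0, 0], [0, 0, 0], [0, 0, 0], [0, 0, 0], [0, 0, 0], [0, 0, 0]], jaw=[0.4, 0.4, 0.4, 0.4, 0.4, 0.4, 0.4, 0.4, 0.4, 0.4, 0.4, 0.4, 0.4, 0.4])

```text
time_s: 24.55
tool_pos: [0.5349, -0.3116, 0.3195]
tool_rot: [-179.9, -0.0, 85.9]
force: [-0.5, 0.5, -1.1]
grip_width: 0.0579
grasp_force: 30.0
```

```bash
python3 go.py c 0 -.1 .0505 86.1
```

```text
24.55 [ 0.5349 -0.3116  0.3195] [-179.93   -0.     85.89] 0.0579 30.0 [-0.5  0.5 -1.1]
target 0.5366553557287413 -0.30986547922402785 [0.0019 0.0016 0.1055] -0.0037
```

>>> send_rows(xyz=[[0.0015, 0.0015, 0], [0, 0, 0.0128], [0, 0, 0.0128], [0, 0, 0.0128], [0, 0, 0.0128], [0, 0, 0.0128], [0, 0, 0.0128], [0, 0, 0.0128], [0, 0, 0.007], [0, 0, 0.005], [0, 0, 0.003], [0, 0, 0]], rotation=[[0, 0, 0], [0, 0, 0], [0, 0, 0], [0, 0, 0], [0, 0, 0], [0, 0, 0], [0, 0, 0], [0, 0, 0], [0, 0, 0], [0, 0, 0], [0, 0, 0], [0, 0, 0]], jaw=[0.4, 0.4, 0.4, 0.4, 0.4, 0.4, 0.4, 0.4, 0.4, 0.4, 0.4, 0.4])

```text
time_s: 25.75
tool_pos: [0.5374, -0.3091, 0.2154]
tool_rot: [-180.0, -0.0, 86.1]
force: [-0.1, -0.6, -0.4]
grip_width: 0.0582
grasp_force: 30.0
```

>>> send_rows(xyz=[[0, 0, 0.001], [0, 0, 0], [0, 0, 0], [0, 0, 0], [0, 0, 0], [0, 0, -0.015], [0, 0, -0.015], [0, 0, -0.02], [0, 0, -0.02], [0, 0, -0.02], [0, 0, -0.02], [0, 0, 0]], rotation=[[0, 0, 0], [0, 0, 0], [0, 0, 0], [0, 0, 0], [0, 0, 0], [0, 0, 0], [0, 0, 0], [0, 0, 0], [0, 0, 0], [0, 0, 0], [0, 0, 0], [0, 0, 0]], jaw=[0.4, 0.4, 0.82, 0.82, 0.82, 0.82, 0.82, 0.82, 0.82, 0.82, 0.82, 0.82])

```text
time_s: 26.95
tool_pos: [0.538, -0.3102, 0.3289]
tool_rot: [179.6, 0.1, 86.1]
force: [0.0, -0.7, -0.1]
grip_width: 0.0712
grasp_force: 0.0
```

```bash
python3 rolls.py; python3 go.py w .6088 .2541 .048 176.1
```

```text
roll1 (np.float64(161.59395934776916), np.float64(240.13632654377452)) 276 152 173 231 251 mean-> [0.4911 0.2679 0.075 ]
roll3 (np.float64(169.36206259464416), np.float64(200.63339493702503)) 265 160 180 192 212 mean-> [0.6051 0.2524 0.06  ]
roll4 (np.float64(208.97697228791742), np.float64(205.16666755857412)) 17 207 211 204 210 mean-> [0.5906 0.14   0.075 ]
27.0 [ 0.5377 -0.3096  0.327 ] [1.7975e+02 6.0000e-02 8.6070e+01] 0.0715 0.0 [ 0.7  0.  -0.3]
target 0.6088 0.2541 [-0.0325  0.5673  0.1155] -1.5714
```

>>> send_rows(xyz=[[0.0355, 0.002, 0], [0.0355, 0.002, 0], [0.0355, 0.002, 0], [0.0355, 0.002, 0], [0.0355, 0.002, 0], [0.0355, 0.002, 0], [0.0355, 0.002, 0], [0.0355, 0.002, 0], [0.0355, 0.002, 0], [0.0355, 0.002, 0], [0.0355, 0.002, 0], [0.0355, 0.002, 0], [0.0355, 0.002, 0], [0.0355, 0.002, 0], [0.0355, 0.002, 0], [0.0355, 0.002, 0], [0, 0, 0]], rotation=[[0, 0, 0], [0, 0, 0], [0, 0, 0], [0, 0, 0], [0, 0, 0], [0, 0, 0], [0, 0, 0], [0, 0, 0], [0, 0, 0], [0, 0, 0], [0, 0, 0], [0, 0, 0], [0, 0, 0], [0, 0, 0], [0, 0, 0], [0, 0, 0], [0, 0, 0]], jaw=[0.82, 0.82, 0.82, 0.82, 0.82, 0.82, 0.82, 0.82, 0.82, 0.82, 0.82, 0.95, 0.95, 0.95, 0.95, 0.95, 0.95])

```text
time_s: 28.7
tool_pos: [0.607, 0.2629, 0.3229]
tool_rot: [-179.9, -0.1, 86.6]
force: [0.2, 0.2, -0.9]
grip_width: 0.0829
grasp_force: 0.0
```

>>> send_rows(xyz=[[0, 0, 0], [0, 0, 0], [0, 0, 0], [0, 0, 0], [0, 0, 0], [0, 0, 0], [0, 0, 0], [0, 0, 0], [0, 0, 0], [0, 0, 0], [0, 0, 0], [0, 0, 0], [0, 0, 0]], rotation=[[0, 0, -0.1428], [0, 0, -0.1428], [0, 0, -0.1428], [0, 0, -0.1428], [0, 0, -0.1428], [0, 0, -0.1428], [0, 0, -0.1428], [0, 0, -0.1428], [0, 0, -0.1428], [0, 0, -0.1428], [0, 0, -0.1428], [0, 0, 0], [0, 0, 0]], jaw=[0.95, 0.95, 0.95, 0.95, 0.95, 0.95, 0.95, 0.95, 0.95, 0.95, 0.95, 0.95, 0.95])

```text
time_s: 30.0
tool_pos: [0.6082, 0.2549, 0.3241]
tool_rot: [-180.0, -0.0, 175.8]
force: [-0.7, -0.4, 0.1]
grip_width: 0.0826
grasp_force: 0.0
```

```bash
python3 go.py w .6088 .2541 .048 176.1
```

```text
30.0 [0.6082 0.2549 0.3241] [-1.7998e+02 -3.0000e-02  1.7584e+02] 0.0826 0.0 [-0.7 -0.4  0.1]
target 0.6088 0.2541 [-0.0007 -0.0007  0.1126] -0.0046
```

>>> send_rows(xyz=[[0, 0, 0.014], [0, 0, 0.014], [0, 0, 0.014], [0, 0, 0.014], [0, 0, 0.014], [0, 0, 0.014], [0, 0, 0.014], [0, 0, 0.014], [0, 0, 0], [0, 0, 0], [0, 0, 0], [0, 0, 0], [0, 0, 0], [0, 0, 0], [0, 0, 0], [0, 0, 0]], rotation=[[0, 0, -0.0046], [0, 0, 0], [0, 0, 0], [0, 0, 0], [0, 0, 0], [0, 0, 0], [0, 0, 0], [0, 0, 0], [0, 0, 0], [0, 0, 0], [0, 0, 0], [0, 0, 0], [0, 0, 0], [0, 0, 0], [0, 0, 0], [0, 0, 0]], jaw=[0.95, 0.95, 0.95, 0.95, 0.95, 0.95, 0.95, 0.95, 0.95, 0.4, 0.4, 0.4, 0.4, 0.4, 0.4, 0.4], newtons=30)

```text
time_s: 31.6
tool_pos: [0.6086, 0.2555, 0.2133]
tool_rot: [180.0, 0.1, 176.3]
force: [-1.0, -0.5, 4.8]
grip_width: 0.0583
grasp_force: 30.0
```

>>> send_rows(xyz=[[0, 0, -0.015], [0, 0, -0.015], [0, 0, -0.015], [0, 0, -0.015], [0, 0, -0.015], [0, 0, -0.015], [0, 0, -0.015], [0, 0, 0]], rotation=[[0, 0, 0], [0, 0, 0], [0, 0, 0], [0, 0, 0], [0, 0, 0], [0, 0, 0], [0, 0, 0], [0, 0, 0]], jaw=[0.4, 0.4, 0.4, 0.4, 0.4, 0.4, 0.4, 0.4])

```text
time_s: 32.4
tool_pos: [0.6091, 0.2556, 0.3206]
tool_rot: [179.9, 0.2, 176.3]
force: [1.3, 1.0, -1.0]
grip_width: 0.0584
grasp_force: 30.0
```

```bash
python3 go.py c 0 0.002 .0393 176.1
```

```text
32.4 [0.6091 0.2556 0.3206] [179.86   0.23 176.34] 0.0584 30.0 [ 1.3  1.  -1. ]
target 0.5436368928854252 -0.20810469041551946 [ 0.0338 -0.4671  0.1178] 0.0041
```

>>> send_rows(xyz=[[0.0028, -0.0389, 0], [0.0028, -0.0389, 0], [0.0028, -0.0389, 0], [0.0028, -0.0389, 0], [0.0028, -0.0389, 0], [0.0028, -0.0389, 0], [0.0028, -0.0389, 0], [0.0028, -0.0389, 0], [0.0028, -0.0389, 0], [0.0028, -0.0389, 0], [0.0028, -0.0389, 0], [0.0028, -0.0389, 0], [0, 0, 0], [0, 0, 0]], rotation=[[0, 0, 0.004], [0, 0, 0], [0, 0, 0], [0, 0, 0], [0, 0, 0], [0, 0, 0], [0, 0, 0], [0, 0, 0], [0, 0, 0], [0, 0, 0], [0, 0, 0], [0, 0, 0], [0, 0, 0], [0, 0, 0]], jaw=[0.4, 0.4, 0.4, 0.4, 0.4, 0.4, 0.4, 0.4, 0.4, 0.4, 0.4, 0.4, 0.4, 0.4])

```text
time_s: 33.8
tool_pos: [0.5425, -0.2092, 0.317]
tool_rot: [180.0, -0.0, 175.9]
force: [-0.2, 0.1, -0.8]
grip_width: 0.0584
grasp_force: 30.0
```

```bash
python3 go.py c 0 0.002 .0393 176.1
```

```text
33.8 [ 0.5425 -0.2092  0.317 ] [ 1.7999e+02 -5.0000e-02  1.7593e+02] 0.0584 30.0 [-0.2  0.1 -0.8]
target 0.5436368928854252 -0.20810469041551946 [-0.001   0.0011  0.1142] -0.003
```

>>> send_rows(xyz=[[-0.001, 0.001, 0], [0, 0, 0.014], [0, 0, 0.014], [0, 0, 0.014], [0, 0, 0.014], [0, 0, 0.014], [0, 0, 0.014], [0, 0, 0.014], [0, 0, 0.008], [0, 0, 0.005], [0, 0, 0.0025], [0, 0, 0]], rotation=[[0, 0, -0.003], [0, 0, 0], [0, 0, 0], [0, 0, 0], [0, 0, 0], [0, 0, 0], [0, 0, 0], [0, 0, 0], [0, 0, 0], [0, 0, 0], [0, 0, 0], [0, 0, 0]], jaw=[0.4, 0.4, 0.4, 0.4, 0.4, 0.4, 0.4, 0.4, 0.4, 0.4, 0.4, 0.4])

```text
time_s: 35.0
tool_pos: [0.5443, -0.2072, 0.204]
tool_rot: [-180.0, 0.0, 176.3]
force: [0.1, 0.0, -1.6]
grip_width: 0.0585
grasp_force: 30.0
```

Next: release, lift, turn back to 86°.

>>> send_rows(xyz=[[0, 0, 0.001], [0, 0, 0], [0, 0, 0], [0, 0, 0], [0, 0, 0], [0, 0, -0.015], [0, 0, -0.02], [0, 0, -0.02], [0, 0, -0.02], [0, 0, -0.02], [0, 0, -0.02], [0, 0, 0]], rotation=[[0, 0, 0], [0, 0, 0], [0, 0, 0], [0, 0, 0], [0, 0, 0], [0, 0, 0], [0, 0, 0], [0, 0, 0], [0, 0, 0], [0, 0, 0], [0, 0, 0], [0, 0, 0]], jaw=[0.4, 0.4, 0.8, 0.8, 0.8, 0.8, 0.8, 0.8, 0.8, 0.8, 0.8, 0.8])

```text
time_s: 36.2
tool_pos: [0.5451, -0.208, 0.322]
tool_rot: [-180.0, 0.4, 176.3]
force: [0.3, -0.5, 0.2]
grip_width: 0.0696
grasp_force: 0.0
```

```bash
python3 rolls.py|head -2; python3 go.py w .495 .2695 .06 176.1
```

```text
roll1 (np.float64(161.59395934776916), np.float64(240.13632654377452)) 273 152 173 231 251 mean-> [0.4909 0.2677 0.075 ]
roll3 (np.float64(169.36206259464416), np.float64(200.63339493702503)) 14 166 170 198 204 mean-> [0.61   0.2588 0.06  ]
36.25 [ 0.5447 -0.2075  0.3201] [-179.99    0.23  176.27] 0.0694 0.0 [ 0.5  0.1 -0.5]
target 0.495 0.2695 [0.082  0.4725 0.0966] 0.003
```

>>> send_rows(xyz=[[0.0058, 0.0338, 0], [0.0058, 0.0338, 0], [0.0058, 0.0338, 0], [0.0058, 0.0338, 0], [0.0058, 0.0338, 0], [0.0058, 0.0338, 0], [0.0058, 0.0338, 0], [0.0058, 0.0338, 0], [0.0058, 0.0338, 0], [0.0058, 0.0338, 0], [0.0058, 0.0338, 0], [0.0058, 0.0338, 0], [0.0058, 0.0338, 0], [0.0058, 0.0338, 0], [0, 0, 0]], rotation=[[0, 0, 0], [0, 0, 0], [0, 0, 0], [0, 0, 0], [0, 0, 0], [0, 0, 0], [0, 0, 0], [0, 0, 0], [0, 0, 0], [0, 0, 0], [0, 0, 0], [0, 0, 0], [0, 0, 0], [0, 0, 0], [0, 0, 0]], jaw=[0.8, 0.8, 0.8, 0.8, 0.8, 0.8, 0.8, 0.8, 0.8, 0.95, 0.95, 0.95, 0.95, 0.95, 0.95])

```text
time_s: 37.75
tool_pos: [0.4918, 0.2761, 0.3169]
tool_rot: [179.9, -0.1, 176.7]
force: [0.5, 0.5, 0.6]
grip_width: 0.0826
grasp_force: 0.0
```

>>> send_rows(xyz=[[0, 0, 0], [0, 0, 0], [0, 0, 0], [0, 0, 0], [0, 0, 0], [0, 0, 0], [0, 0, 0], [0, 0, 0], [0, 0, 0], [0, 0, 0], [0, 0, 0], [0, 0, 0], [0, 0, 0]], rotation=[[0, 0, 0.1428], [0, 0, 0.1428], [0, 0, 0.1428], [0, 0, 0.1428], [0, 0, 0.1428], [0, 0, 0.1428], [0, 0, 0.1428], [0, 0, 0.1428], [0, 0, 0.1428], [0, 0, 0.1428], [0, 0, 0.1428], [0, 0, 0], [0, 0, 0]], jaw=[0.95, 0.95, 0.95, 0.95, 0.95, 0.95, 0.95, 0.95, 0.95, 0.95, 0.95, 0.95, 0.95])

```text
time_s: 39.05
tool_pos: [0.4938, 0.27, 0.3175]
tool_rot: [-180.0, 0.0, 86.4]
force: [0.1, -0.2, 0.9]
grip_width: 0.0829
grasp_force: 0.0
```

```bash
python3 go.py w .495 .2695 .06 86.1
```

```text
39.05 [0.4938 0.27   0.3175] [-1.7996e+02  4.0000e-02  8.6450e+01] 0.0829 0.0 [ 0.1 -0.2  0.9]
target 0.495 0.2695 [-0.0004  0.0012  0.094 ] 0.006
```

>>> send_rows(xyz=[[0, 0.001, 0.0134], [0, 0, 0.0134], [0, 0, 0.0134], [0, 0, 0.0134], [0, 0, 0.0134], [0, 0, 0.0134], [0, 0, 0.0134], [0, 0, 0], [0, 0, 0], [0, 0, 0], [0, 0, 0], [0, 0, 0], [0, 0, 0], [0, 0, 0], [0, 0, 0]], rotation=[[0, 0, 0.006], [0, 0, 0], [0, 0, 0], [0, 0, 0], [0, 0, 0], [0, 0, 0], [0, 0, 0], [0, 0, 0], [0, 0, 0], [0, 0, 0], [0, 0, 0], [0, 0, 0], [0, 0, 0], [0, 0, 0], [0, 0, 0]], jaw=[0.95, 0.95, 0.95, 0.95, 0.95, 0.95, 0.95, 0.95, 0.4, 0.4, 0.4, 0.4, 0.4, 0.4, 0.4], newtons=30)

```text
time_s: 40.55
tool_pos: [0.4953, 0.2705, 0.2249]
tool_rot: [179.9, -0.1, 85.9]
force: [-0.1, -0.4, 4.5]
grip_width: 0.06
grasp_force: 30.0
```

>>> send_rows(xyz=[[0, 0, 0], [0, 0, -0.016], [0, 0, -0.016], [0, 0, -0.016], [0, 0, -0.016], [0, 0, -0.016], [0, 0, -0.016], [0, 0, 0]], rotation=[[0, 0, 0], [0, 0, 0], [0, 0, 0], [0, 0, 0], [0, 0, 0], [0, 0, 0], [0, 0, 0], [0, 0, 0]], jaw=[0.4, 0.4, 0.4, 0.4, 0.4, 0.4, 0.4, 0.4])

```text
time_s: 41.35
tool_pos: [0.4959, 0.2706, 0.3235]
tool_rot: [179.8, -0.2, 85.9]
force: [0.1, 0.6, -0.7]
grip_width: 0.0596
grasp_force: 30.0
```

```bash
python3 go.py c 0 .098 .0525 86.1;python3 - <<'E'
from h import *
c=cam("top");crop(c,240,160,420,290,3,"t5")
E
```

```text
41.35 [0.4959 0.2706 0.3235] [179.78  -0.24  85.93] 0.0596 30.0 [ 0.1  0.6 -0.7]
target 0.5502077513858334 -0.11232983036045276 [-0.3784  0.0803  0.1075] -0.003
```

View pics/t5.png

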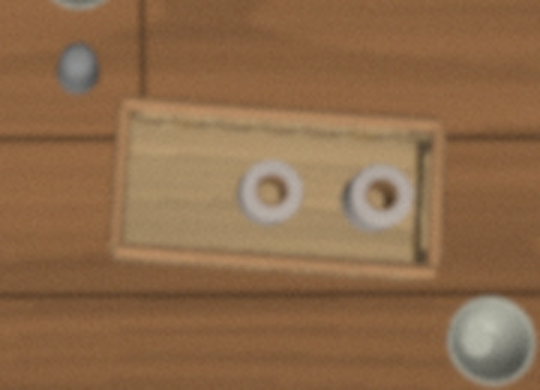

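>>> send_rows(xyz=[[-0.0378, 0.008, 0], [-0.0378, 0.008, 0], [-0.0378, 0.008, 0], [-0.0378, 0.008, 0], [-0.0378, 0.008, 0], [-0.0378, 0.008, 0], [-0.0378, 0.008, 0], [-0.0378, 0.008, 0], [-0.0378, 0.008, 0], [-0.0378, 0.008, 0], [0, 0, 0], [0, 0, 0]], rotation=[[0, 0, 0], [0, 0, 0], [0, 0, 0], [0, 0, 0], [0, 0, 0], [0, 0, 0], [0, 0, 0], [0, 0, 0], [0, 0, 0], [0, 0, 0], [0, 0, 0], [0, 0, 0]], jaw=[0.4, 0.4, 0.4, 0.4, 0.4, 0.4, 0.4, 0.4, 0.4, 0.4, 0.4, 0.4])

```text
time_s: 42.6
tool_pos: [0.5474, -0.1133, 0.3195]
tool_rot: [-179.9, 0.0, 85.8]
force: [-0.5, 1.3, -1.0]
grip_width: 0.0596
grasp_force: 30.0
```

```bash
python3 go.py c 0 .098 .0515 86.1
```

```text
42.6 [ 0.5474 -0.1133  0.3195] [-179.92    0.     85.77] 0.0596 30.0 [-0.5  1.3 -1. ]
target 0.5502077513858334 -0.11232983036045276 [0.0012 0.0027 0.1045] -0.0058
```

>>> send_rows(xyz=[[0.001, 0.0025, 0], [0, 0, 0.0128], [0, 0, 0.0128], [0, 0, 0.0128], [0, 0, 0.0128], [0, 0, 0.0128], [0, 0, 0.0128], [0, 0, 0.0128], [0, 0, 0.007], [0, 0, 0.005], [0, 0, 0.003], [0, 0, 0]], rotation=[[0, 0, -0.005], [0, 0, 0], [0, 0, 0], [0, 0, 0], [0, 0, 0], [0, 0, 0], [0, 0, 0], [0, 0, 0], [0, 0, 0], [0, 0, 0], [0, 0, 0], [0, 0, 0]], jaw=[0.4, 0.4, 0.4, 0.4, 0.4, 0.4, 0.4, 0.4, 0.4, 0.4, 0.4, 0.4])

```text
time_s: 43.8
tool_pos: [0.5506, -0.1117, 0.2155]
tool_rot: [180.0, 0.0, 86.2]
force: [-0.0, 0.5, -1.2]
grip_width: 0.06
grasp_force: 30.0
```

Release, lift, and back away towards +y (over the shaker-free line) high up.

>>> send_rows(xyz=[[0, 0, 0.001], [0, 0, 0], [0, 0, 0], [0, 0, 0], [0, 0, 0], [0, 0, -0.015], [0, 0, -0.015], [0, 0, -0.025], [0, 0, -0.025], [0, 0, -0.025], [0, 0, -0.025], [0.035, 0, 0], [0.035, 0, 0], [0.035, 0, 0], [0.035, 0, 0], [0.035, 0, 0], [0.035, 0, 0], [0.035, 0, 0], [0, 0, 0], [0, 0, 0]], rotation=[[0, 0, 0], [0, 0, 0], [0, 0, 0], [0, 0, 0], [0, 0, 0], [0, 0, 0], [0, 0, 0], [0, 0, 0], [0, 0, 0], [0, 0, 0], [0, 0, 0], [0, 0, 0], [0, 0, 0], [0, 0, 0], [0, 0, 0], [0, 0, 0], [0, 0, 0], [0, 0, 0], [0, 0, 0], [0, 0, 0]], jaw=[0.4, 0.4, 0.82, 0.82, 0.82, 0.82, 0.82, 0.82, 0.82, 0.82, 0.82, 0.82, 0.82, 0.82, 0.82, 0.82, 0.82, 0.82, 0.82, 0.82])

```text
time_s: 45.8
tool_pos: [0.5667, 0.1336, 0.3458]
tool_rot: [179.9, -0.0, 86.3]
force: [0.3, -1.0, 0.1]
grip_width: 0.0715
grasp_force: 0.0
```

```bash
python3 - <<'E'
from h import *
c=cam("top");a=cv2.resize(c["image"][130:300,140:440],(600,340),interpolation=3)
s=cam("scene");b=cv2.resize(s["image"][110:260,170:340],(295,260),interpolation=3)
o=np.zeros((600,600,3),np.uint8);o[:340]=a;o[340:,:295]=b;cv2.imwrite("pics/fin.png",o)
E
```

```text
(no output)
```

View pics/fin.png

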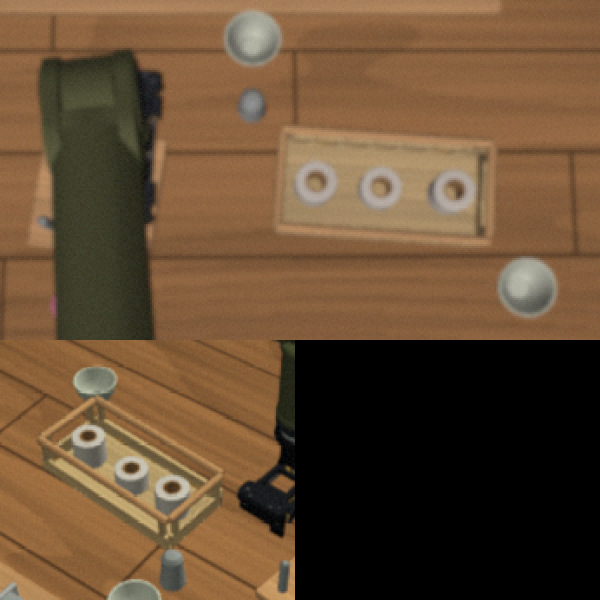

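```bash
python3 - <<'E'
from go import *
o=[]
for n,box in(("top",(260,180,400,260)),("scene",(180,130,310,225))):
    c=cam(n);u0,v0,u1,v1=box;s=700/(u1-u0)*.8;a=cv2.resize(c["image"][v0:v1,u0:u1],None,fx=s,fy=s,interpolation=3)
    for P,Q in(((-.07,-.15),(-.07,.15)),((.07,-.15),(.07,.15)),((-.065,.15),(.065,.15)),((-.065,-.15),(.065,-.15))):
        for t in np.linspace(0,1,9):
            q=np.r_[c2w(*(np.array(P)*(1-t)+np.array(Q)*t)),.077];w=(proj(c,q)-[u0,v0]+.5)*s
            cv2.circle(a,tuple(int(k) for k in w),2,(0,0,255),-1)
    o.append(a[:300] if n=="top" else a[:300])
cv2.imwrite("pics/ov.png",np.vstack(o))
E
```

```text
(no output)
```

View pics/ov.png

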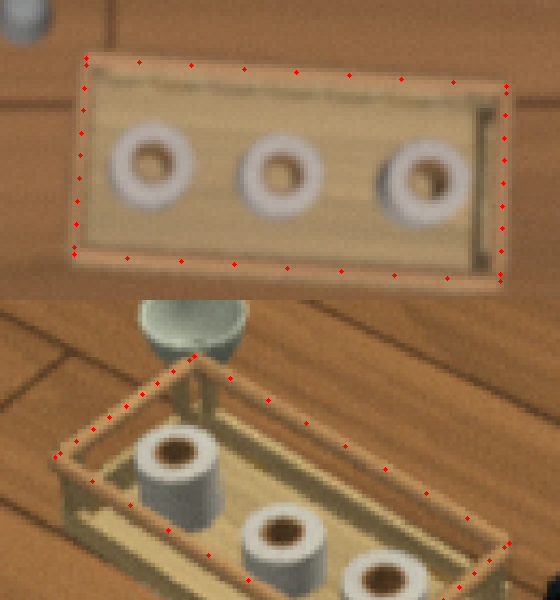

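The predicted upright rails (red dots) lie on the imaged rails in both views, so all four sides stand upright. The three rolls stand side by side on the crate floor.

```bash
python3 -c "
from cell import env
print(env.sign_off())"
```

```text
the job is handed in; nothing more can be done
None
```

The job is handed in at about 46 s: all four crate sides were raised upright first, then the three rolls present (1, 3 and 4; post 2 was empty) were stood side by side on the crate's floor, and the bowls, shaker and look-alikes were left alone.

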